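# Offer the lid up to the open sharps tub

### The arm

A 6-joint arm with a two-finger parallel gripper is mounted at the origin on the work surface. World frame = base frame: x ahead of the robot, y to its left, z up, the work surface at z = 0. Lengths are in m, angles in rad, forces in N, time in s.
With the tool pointing down it reaches from about 0.35 to 0.775 m from the base axis. Payload 5.5 kg.
Tool frame: the origin (TCP) lies at the very end of the fingers, on their centre line; the grasp point (between the pads) lies 19 mm behind it; z points along the fingers, y is the line along which they close (so a half turn about z gives the same grasp; the last joint's range is limited). The gripper opens to 85 mm and grips with 20 to 120 N. Pads are 22 mm wide; open, the fingers measure 114 mm over their backs; the gripper's body (76 mm by 85 mm) begins 54 mm behind the grasp point. The pads swing forward as they close: fully open they stand 13 mm farther back than shut.
Start: joints at [-1.317, 0.313, 0.046, 1.304, 0, 1.431], TCP at [0.221, -0.531, 0.231] pointing down, gripper open.
Joint ranges: [-2.76, 2.76], [-0.86, 1.69], [-1.03, 1.26], [-2.2, 2.34], [-1.47, 1.5], [-3.14, 3.14]. Speed limits (rad/s): [2.57, 2.57, 3.14, 3.14, 3.14, 3.14].

### API

Orientations are given as a unit quaternion [w, x, y, z].
In Python, from workcell import get_state, read_camera, hand_in gives the robot as it stands.
- The arm moves only by the tool send_rows, never from a script. Its argument "increments" is a list of rows, each an object of numbers: "dx", "dy", "dz": the shift along the world's x, y, z in units of 25 mm (1.0 is 25 mm); "roll": the turn about the world's z in units of 8 degrees (1.0 is 8 degrees); "claw": the opening, from -1 (shut) to 1 (fully open). In form: [{"dx": .., "dy": .., "dz": .., "roll": .., "claw": ..}, ...]. A call has exactly 5 rows; each row is the pose to reach, as a shift and turn from the pose commanded when the call began; what a row does not reach only later rows make up. A row lasts 1/8 s, in which the tool goes at most 62.5 mm and 10.7 degrees, less where a joint would pass 70% of its speed; a pose out of reach is approached as far as the arm can. A call with a gripper value outside its range is refused whole. The fingers move at their own pace and stop on an object; "grip_force" is the grip in N (left out, the last holds). Time passes only in rows, so rows that repeat a pose let the fingers close, or fill a call up. It gives the time, the measured TCP pose, the force, the opening and the grip force at its end, in the units of the state.
- get_state(): the state, without advancing time (a new reading comes with each control period).
- read_camera(name): name is "scene" or "top" or "wrist"; returns a dict with "image" (384x512x3 uint8, blue, green, red), "fx", "fy", "cx", "cy" (pixels), "world_to_cam" (4x4, takes a point from world to camera coordinates). Camera axes: x right, y up, looking along -z (the intrinsics and any distortion apply to the point x, -y, -z); pixel columns grow to the right and rows downward; lengths in m; the calibration is good to about 2 mm. A picture is of the moment at which its call begins. There is no depth.
- hand_in(): hands the job in; it is judged then, once.
The state is a dict: "clock": time; "joint_pos": joint angles; "qvel": joint speeds; "tau": joint torques, N m; "tcp_pos": TCP position; "orientation": TCP orientation; "wrist_force": force on the tool from outside, world axes, zero at the start; "ft_torque": the same for the moment, N m; "finger_gap": finger opening in m; "grip_force": force on a finger pad.
Only numpy, scipy, OpenCV 4.12 (cv2) and the standard library are available. Lean on these libraries where they do the work, as an engineer would, in place of code of your own. Each camera call takes 0.05 s, during which the arm holds its last target. There are 200 camera calls.

### The job

Two of the three yellow sharps tubs in the steel frame already have their lids on. Pick up the spare lid from the table by its grip bar, carry it over the lying stacks of beakers and hold it level above the one tub that is still open, centred and squared up with its rim, with the lid's lower edge about 15 mm above the rim. The lid locks for good once it is on, so it must never touch a tub: finish while still holding it there, still, for a check of the fit, and knock into nothing on the way.

Things in the scene. Friction and masses are not known exactly. Their poses are not given: they have to be found in the camera images.
- lid_spare: white rigid plastic lid lying flat on the work surface by itself at the robot's right, about 0.1 kg; 120 (x) x 100 (y) mm, flat top 12 mm above the origin, thin skirt below; in the middle of the top an upright grip bar 50 mm long (x), 18 mm wide (y), its top 48 mm above the origin. Origin: centre of the lid's lower edge
- lid_1: lid of the same shape and size as the spare lid, resting loosely on one of the three tubs (which one varies). Origin: centre of its lower edge, 8 mm below that tub's rim
- lid_2: lid of the same shape and size as the spare lid, resting loosely on another of the three tubs (which one varies). Origin: centre of its lower edge, 8 mm below that tub's rim
- vial: closed jar, 40 mm in diameter and 60 mm tall, standing inside the tub that is still open; origin at the centre of its foot
- rack: shallow steel frame 150 (x) x 400 (y) x 30 mm, fixed to the work surface, holding three identical yellow rectangular tubs in a row along its y, 130 mm apart; each tub is 120 mm tall with a rim 110 (x) x 90 (y) mm, open at the top unless a lid is on. Lidded tubs reach 165 mm. Origin: centre of the frame's underside
- rim_left (a point): centre of the top rim of the left (+y of the frame) tub, 125 mm above the work surface, exactly over the middle of the tub. Axes as rack: x along the tub's long side (110 mm), y along its short side (90 mm)
- rim_middle (a point): centre of the top rim of the middle tub, 125 mm above the work surface, exactly over the middle of the tub. Axes as rack: x along the tub's long side (110 mm), y along its short side (90 mm)
- rim_right (a point): centre of the top rim of the right (-y of the frame) tub, 125 mm above the work surface, exactly over the middle of the tub. Axes as rack: x along the tub's long side (110 mm), y along its short side (90 mm)
- stack: the obstacle: two lying stacks of nested yellow beakers, one above the other, in a steel cradle fixed to the work surface between the spare lid and the tubs; 360 mm long (x), 90 mm wide (y), 182 mm tall. Origin: centre of its underside
- bottle: white bottle, 60 mm in diameter, 160 mm tall, a bystander beyond the spare lid; origin at the centre of its foot
- beaker: empty yellow beaker, 76 mm in diameter, 90 mm tall, a bystander on the robot's side of the spare lid; origin at the centre of its foot
- carton: cardboard carton 80 x 130 x 60 mm, a bystander beyond the tubs; origin at the centre of its underside
Not all that is in view belongs to the job. Leave any green or purple look-alike of the lid_spare alone.

How it is judged:
By the outcome, as a careful person would: the job done as asked, in the order asked, and still so for the second after the job is handed in, while the arm keeps its last pose, push and grip.
It also fails if it takes over 42 s, if anything falls off the work surface, if the arm or the gripper's body presses on something with over 40 N, if the wrist force passes 120 N, or if a joint passes its speed limit or range.

## Working session

There is one attempt and no reset: what is moved stays moved. The work goes in short steps, Python scripts to look and compute and a tool call to move; the robot and the scene stay as the last step left them, time stands still between calls to the robot, and variables do not carry over. Pictures are saved under pics/ and viewed, at most 13 in all, crops included, and the job is handed in when it is done.

Besides the shell and the picture viewer there is one more tool, called as name([rows], argument=value, ...), one row to a line, values as JSON. send_rows: Moves the arm, as the interface text tells. Its arguments: {"type":"object","properties":{"increments":{"type":"array","items":{"type":"object","properties":{"dx":{"type":"number"},"dy":{"type":"number"},"dz":{"type":"number"},"roll":{"type":"number"},"claw":{"type":"number"}}}},"grip_force":{"type":"number"}},"required":["increments"]}

```bash
mkdir -p pics; ls; cat > h.py <<'E'
import numpy as np, cv2, json
from workcell import get_state, read_camera
def ray(c,u,v):
    M=np.array(c["world_to_cam"]); R=M[:3,:3]; t=M[:3,3]
    d=np.array([(u-c["cx"])/c["fx"],-(v-c["cy"])/c["fy"],-1.0])
    return -R.T@t, R.T@d
def onz(c,u,v,z):
    o,d=ray(c,u,v); return o+d*(z-o[2])/d[2]
def proj(c,p):
    M=np.array(c["world_to_cam"]); q=M[:3,:3]@np.array(p)+M[:3,3]
    return c["cx"]+c["fx"]*q[0]/-q[2], c["cy"]-c["fy"]*q[1]/-q[2]
E
python3 - <<'E'
from h import *
s=get_state(); print(s)
for n in("scene","top","wrist"):
    c=read_camera(n); cv2.imwrite(f"pics/{n}0.png",c["image"]); print(n,[k for k in c],c["fx"],c["cx"],c["cy"],np.round(c["world_to_cam"],3).tolist())
a=cv2.imread("pics/scene0.png");b=cv2.imread("pics/top0.png")
E
```

```text
pics
{'clock': 0.0, 'joint_pos': array([-1.31662091e+00,  3.13975083e-01,  4.49584359e-02,  1.30359885e+00,
        5.04911943e-06,  1.43117780e+00]), 'qvel': array([-6.77212042e-05,  5.43647335e-04, -5.71070907e-05, -5.85624564e-04,
       -7.97319353e-04,  1.66396875e-03]), 'tau': array([-1.86922640e-03, -4.80633438e+01,  2.98528075e+01,  1.96279655e-02,
       -3.34478127e-04,  1.26929515e-05]), 'tcp_pos': array([ 0.22047503, -0.53048812,  0.23041488]), 'orientation': array([-9.08237714e-04,  9.80677930e-01,  1.95627122e-01, -4.95507039e-05]), 'wrist_force': array([-0.19488514, -0.16247909,  0.58061398]), 'ft_torque': array([-0.04536995,  0.01151942,  0.02483829]), 'grip_force': 0.0, 'finger_gap': 0.08542138201824835}
scene ['image', 'fx', 'fy', 'cx', 'cy', 'world_to_cam'] 352.38367596588404 253.80045082308965 189.64309889481586 [[0.106, 0.994, -0.013, 0.001], [-0.654, 0.079, 0.753, 0.261], [0.749, -0.071, 0.658, -1.542], [0.0, 0.0, 0.0, 1.0]]
top ['image', 'fx', 'fy', 'cx', 'cy', 'world_to_cam'] 421.56414216379926 250.39751857145154 191.6389437663777 [[0.029, -1.0, 0.004, -0.088], [0.995, 0.03, 0.093, -0.535], [-0.094, 0.001, 0.996, -1.222], [0.0, 0.0, 0.0, 1.0]]
wrist ['image', 'fx', 'fy', 'cx', 'cy', 'world_to_cam'] 319.8796500682741 252.92989574811278 193.93172998387305 [[0.384, -0.923, -0.001, -0.575], [0.878, 0.366, -0.308, 0.04], [0.285, 0.118, 0.951, -0.38], [0.0, 0.0, 0.0, 1.0]]
```

View pics/top0.png

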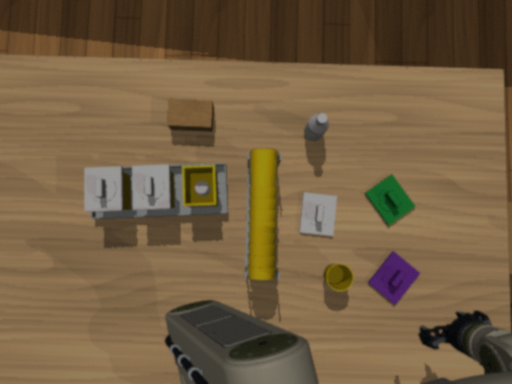

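View pics/scene0.png

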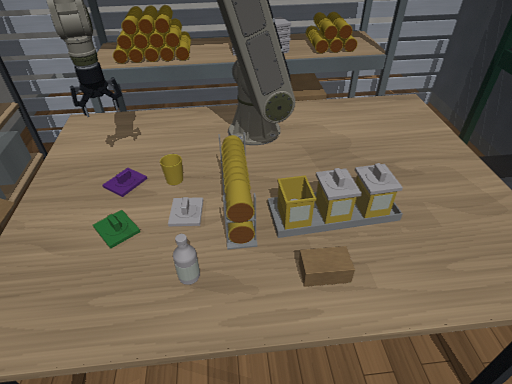

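Top view: candidates for the spare lid are the white lid at (318,214), the green look-alike at (390,200), the purple look-alike at (395,278) and the two tub lids at (103,188) and (150,186). I choose the white one at (318,214), which lies flat on the table. The open tub is the right one at (200,186). The stack is at x≈263 and the bottle at (317,125).

```bash
python3 - <<'E'
from h import *
c=read_camera("top"); im=c["image"]
cr=im[100:300,70:430]; cv2.imwrite("pics/crop1.png",cv2.resize(cr,None,fx=2.2,fy=2.2,interpolation=cv2.INTER_CUBIC))
hsv=cv2.cvtColor(im,cv2.COLOR_BGR2HSV)
def rects(m,name,z,amin=150):
    for k in cv2.findContours(m,cv2.RETR_EXTERNAL,cv2.CHAIN_APPROX_NONE)[0]:
        if cv2.contourArea(k)<amin: continue
        w=np.array([onz(c,*p[0],z)[:2] for p in k],np.float32)
        r=cv2.minAreaRect(w*1000); print(name,cv2.boundingRect(k),np.round(r[0],1),np.round(r[1],1),round(r[2],2))
w=cv2.inRange(hsv,(0,0,150),(180,40,255)); w[:150]=0; w[250:]=0
rects(w[:, :]*(np.arange(512)>280).astype(np.uint8),"spare",.012)
rects(w*(np.arange(512)<180).astype(np.uint8),"lids",.129)
y=cv2.inRange(hsv,(20,120,60),(35,255,255)); y[300:]=0
rects(y,"yel_rim z.125",.125); rects(y,"yel z.15",.15)
E
```

```text
spare (305, 194, 31, 40) [ 479.9 -281.6] [115.5  89.8] 0.6
lids (86, 168, 34, 39) [528.7 328.9] [105.7  89.7] 3.34
lids (134, 165, 34, 39) [540.  198.6] [103.1  89.8] 3.79
yel_rim z.125 (323, 263, 32, 30) [ 305.9 -315.7] [78.8 77.3] 19.65
yel_rim z.125 (182, 165, 36, 42) [541.7  66.8] [112.1  93. ] 4.5
yel_rim z.125 (248, 148, 30, 133) [ 471.1 -108. ] [358.1  76.4] 0.61
yel z.15 (323, 263, 32, 30) [ 308.4 -310.3] [77.1 75.7] 19.65
yel z.15 (182, 165, 36, 42) [539.   63.7] [109.7  91. ] 4.5
yel z.15 (248, 148, 30, 133) [ 470.  -107.2] [350.2  74.7] 0.61
```

View pics/crop1.png

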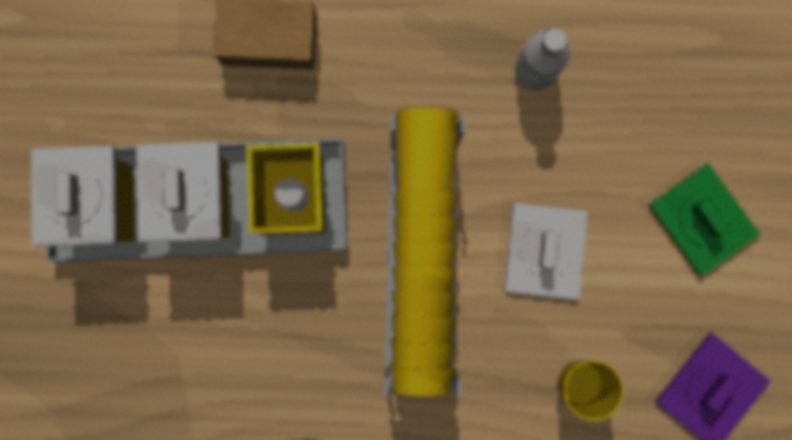

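The crop shows the white spare lid (top image ~318,214) slightly turned, with its bar along about x. The right tub is open with the vial inside. Next I refine the measurement.

```bash
cat >> h.py <<'E'
def quad(c,roi,maskf,z,k=4):
    x0,y0,x1,y1=roi
    im=cv2.resize(c["image"][y0:y1,x0:x1],None,fx=k,fy=k,interpolation=cv2.INTER_CUBIC)
    m=maskf(im); cs=cv2.findContours(m,cv2.RETR_EXTERNAL,cv2.CHAIN_APPROX_NONE)[0]
    q=cv2.convexHull(max(cs,key=cv2.contourArea))
    w=np.array([onz(c,x0+(p[0][0]+.5)/k-.5,y0+(p[0][1]+.5)/k-.5,z)[:2]*1000 for p in q],np.float32)
    r=cv2.minAreaRect(w); 
    a=r[2] if r[2]<45 else r[2]-90
    return np.round(r[0],1),np.round(r[1],1),round(a,2),np.round(cv2.boxPoints(r)).tolist()
def white(im):
    s=cv2.cvtColor(im,cv2.COLOR_BGR2HSV)[...,1]
    return cv2.threshold(s,0,255,cv2.THRESH_BINARY_INV+cv2.THRESH_OTSU)[1]
def yel(im):
    s=cv2.cvtColor(im,cv2.COLOR_BGR2HSV); return cv2.inRange(s,(20,150,50),(40,255,255))
E
python3 - <<'E'
from h import *
c=read_camera("top")
print("spare",quad(c,(292,185,345,245),white,.012))
print("rim",quad(c,(175,155,225,213),yel,.125))
im=c["image"]
for z in (0.03,):
  for n,p in (("rack TR",(226,164)),("rack BR",(226,213)),("rack BL",(94,217))): print(n,np.round(onz(c,*p,z)*1000))
print("bar top centre", np.round(onz(c,70+548/2.2,100+245/2.2,.048)*1000))
cs=read_camera("scene"); s=cs["image"]
cv2.imwrite("pics/scene_crop.png",cv2.resize(s[150:260,150:420],None,fx=2.9,fy=2.9,interpolation=cv2.INTER_CUBIC))
# vial/stack info
for n,p in (("stack top",(248,148)),("stack b",(277,280)),):
  print(n,np.round(onz(c,*p,.14)*1000))
print("bottle top",np.round(onz(c,320,118,.16)*1000))
print("proj stack?",proj(cs,(.47,-.11,.18)))
E
```

```text
spare (array([ 478.6, -275.3]), array([103.1, 123.6]), -4.67, [[413.0, -322.0], [536.0, -332.0], [544.0, -229.0], [421.0, -219.0]])
rim (array([540.9,  67.3]), array([112.3,  92.4]), 4.56, [[481.0, 109.0], [489.0, 17.0], [601.0, 26.0], [593.0, 118.0]])
rack TR [617.   2.  30.]
rack BR [472.  -3.  30.]
rack BL [449. 383.  30.]
bar top centre [ 484. -273.   48.]
stack top [646. -62. 140.]
stack b [ 295. -149.  140.]
bottle top [ 729. -253.  160.]
proj stack? (np.float64(233.50661695147008), np.float64(162.89329486883426))
```

View pics/scene_crop.png

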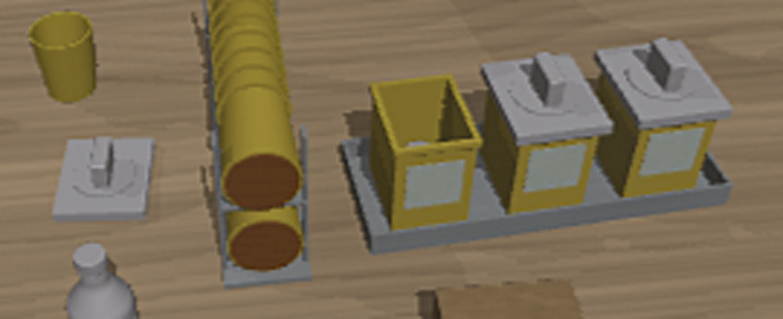

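send_rows([
  {"dx": 0.8,"dy": 0.8,"roll": -0.4,"claw": 1},
  {"dx": 1.8,"dy": 1.8,"roll": -0.8,"claw": 1},
  {"dx": 3,"dy": 3,"roll": -1.2,"claw": 1},
  {"dx": 4.2,"dy": 4.2,"roll": -1.6,"claw": 1},
  {"dx": 5.4,"dy": 5.4,"roll": -2,"claw": 1},
])

```text
schema error: expected keys dx, dy, dz, roll, claw
```

send_rows([
  {"dx": 1.2,"dy": 1.2,"roll": -0.4,"claw": 1},
  {"dx": 2.4,"dy": 2.4,"roll": -0.8,"claw": 1},
  {"dx": 3.6,"dy": 3.6,"roll": -1.2,"claw": 1},
  {"dx": 4.5,"dy": 4.5,"roll": -1.4,"claw": 1},
  {"dx": 4.9,"dy": 4.8,"roll": -1.4,"claw": 1},
])

```text
schema error: expected keys dx, dy, dz, roll, claw
```

```bash
cat >> h.py <<'E'
def st():
    s=get_state(); w,x,y,z=s["orientation"]
    from scipy.spatial.transform import Rotation as R
    m=R.from_quat([x,y,z,w]).as_matrix()
    print("t",round(s["clock"],2),"tcp",np.round(s["tcp_pos"]*1000,1),"toolY deg",round(np.degrees(np.arctan2(m[1,1],m[0,1])),2),"z",np.round(m[:,2],3),"F",np.round(s["wrist_force"],1),"gap",round(s["finger_gap"]*1000,1),"gf",round(float(s["grip_force"]),1),"qd",round(float(abs(s["qvel"]).max()),4))
E
python3 - <<'E'
from h import *
st()
c=read_camera("wrist"); np.save("w1.npy",c["image"])
print(proj(c,(.479,-.275,.012)),proj(c,(.479,-.275,.048)))
cv2.imwrite("pics/w1.png",c["image"])
E
```

```text
t 0.3 tcp [ 220.6 -530.9  231. ] toolY deg -67.44 z [-0.     0.001 -1.   ] F [-0.3  0.5  0.3] gap 85.1 gf 0.0 qd 0.0013
(np.float64(86.92679535058562), np.float64(-237.03685914099898)) (np.float64(62.31777506133585), np.float64(-285.6204666903676))
```

View pics/w1.png

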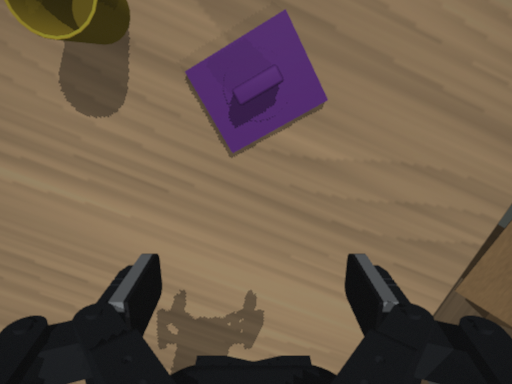

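The wrist picture shows the purple look-alike at (257,85), the beaker at the top left and the open fingers at the bottom. The arm hasn't moved, because every row needs all five keys.

send_rows([
  {"dx": 0.8,"dy": 0.8,"dz": 0,"roll": -0.4,"claw": 1},
  {"dx": 1.8,"dy": 1.8,"dz": 0,"roll": -0.8,"claw": 1},
  {"dx": 3,"dy": 3,"dz": 0,"roll": -1.2,"claw": 1},
  {"dx": 4.2,"dy": 4.2,"dz": 0,"roll": -1.6,"claw": 1},
  {"dx": 5.4,"dy": 5.4,"dz": 0,"roll": -2,"claw": 1},
])

```text
clock: 0.98
tcp_pos: [0.3564, -0.3951, 0.2314]
orientation: [0.0, 0.998, 0.056, 0.0]
wrist_force: [0.4, -1.1, -0.8]
finger_gap: 0.0854
grip_force: 0.0
```

send_rows([
  {"dx": 1.2,"dy": 1.2,"dz": 0,"roll": -0.4,"claw": 1},
  {"dx": 2.4,"dy": 2.4,"dz": 0,"roll": -0.8,"claw": 1},
  {"dx": 3.6,"dy": 3.6,"dz": 0,"roll": -1.2,"claw": 1},
  {"dx": 4.5,"dy": 4.5,"dz": 0,"roll": -1.4,"claw": 1},
  {"dx": 4.9,"dy": 4.8,"dz": 0,"roll": -1.4,"claw": 1},
])

```text
clock: 1.6
tcp_pos: [0.4791, -0.2747, 0.2314]
orientation: [0.0, 0.999, -0.039, -0.0]
wrist_force: [0.6, -0.1, -0.5]
finger_gap: 0.0854
grip_force: 0.0
```

```bash

python3 - <<'E'
from h import *
st()
c=read_camera("wrist")
st()
print(proj(c,(.479,-.275,.012)),proj(c,(.479,-.275,.048)))
cv2.imwrite("pics/w2.png",c["image"])
E
```

```text
t 1.6 tcp [ 479.1 -274.7  231.4] toolY deg -94.5 z [-0. -0. -1.] F [ 0.6 -0.1 -0.5] gap 85.4 gf 0.0 qd 0.157
t 1.65 tcp [ 479.6 -274.6  231.3] toolY deg -94.48 z [ 0.001  0.    -1.   ] F [1.1 1.1 0. ] gap 85.2 gf 0.0 qd 0.04
(np.float64(252.60605427247117), np.float64(162.42221723729418)) (np.float64(252.59030101183293), np.float64(169.77997647830955))
```

View pics/w2.png

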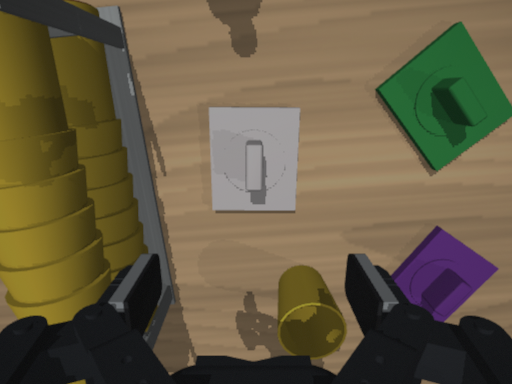

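The wrist view shows the white lid at (255,160), square to the gripper, with its bar at (254,165). The stack is to its left and the beaker at (310,310). Now I measure it precisely.

```bash

python3 - <<'E'
from h import *
c=read_camera("wrist")
print(quad(c,(195,95,312,225),white,.012))
# bar top: brightest/side dark edges - bar outline
im=c["image"][130:215,230:280]; g=cv2.cvtColor(im,cv2.COLOR_BGR2GRAY)
for r in (150,160,170,180): print(r,c["image"][r,238:272,1].tolist())
print([int(v) for v in c["image"][130:215,254,1]])
st()
E
```

```text
(array([ 480.5, -276.4]), array([100.7, 121.6]), -4.79, [[416.0, -321.0], [537.0, -332.0], [545.0, -231.0], [424.0, -221.0]])
150 [148, 147, 147, 148, 147, 148, 147, 130, 132, 147, 156, 159, 159, 159, 158, 158, 157, 158, 158, 157, 157, 156, 150, 134, 104, 133, 156, 157, 157, 156, 157, 156, 157, 157]
160 [147, 147, 147, 147, 147, 147, 147, 129, 131, 147, 155, 158, 158, 158, 157, 157, 157, 156, 156, 156, 155, 157, 148, 132, 102, 93, 101, 102, 136, 155, 155, 156, 156, 155]
170 [146, 146, 146, 146, 146, 146, 146, 129, 130, 146, 155, 158, 157, 156, 156, 156, 156, 155, 155, 155, 155, 155, 145, 128, 100, 94, 102, 101, 136, 156, 155, 156, 156, 156]
180 [146, 147, 147, 146, 146, 146, 147, 130, 131, 145, 154, 156, 156, 156, 156, 155, 154, 155, 154, 154, 153, 154, 143, 125, 103, 96, 101, 136, 155, 156, 156, 155, 156, 155]
[152, 154, 157, 156, 157, 156, 156, 157, 154, 153, 136, 109, 98, 100, 100, 120, 147, 156, 157, 158, 157, 158, 157, 157, 157, 158, 157, 157, 157, 156, 157, 156, 156, 157, 157, 157, 157, 157, 157, 157, 156, 156, 156, 156, 156, 155, 155, 155, 155, 155, 154, 154, 155, 154, 154, 153, 154, 154, 154, 148, 131, 109, 102, 102, 102, 102, 102, 102, 102, 101, 101, 101, 102, 102, 136, 155, 156, 156, 156, 155, 136, 99, 80, 107, 121]
t 1.7 tcp [ 478.8 -275.5  231.3] toolY deg -94.51 z [ 0. -0. -1.] F [-0.1  0.  -0.5] gap 85.5 gf 0.0 qd 0.0336
```

send_rows([
  {"dx": 0.08,"dy": -0.05,"dz": -1.5,"roll": -0.03,"claw": 1},
  {"dx": 0.08,"dy": -0.05,"dz": -3.5,"roll": -0.03,"claw": 1},
  {"dx": 0.08,"dy": -0.05,"dz": -5.5,"roll": -0.03,"claw": 1},
  {"dx": 0.08,"dy": -0.05,"dz": -7,"roll": -0.03,"claw": 1},
  {"dx": 0.08,"dy": -0.05,"dz": -7.8,"roll": -0.03,"claw": 1},
])

```text
clock: 2.33
tcp_pos: [0.4779, -0.2776, 0.034]
orientation: [-0.001, 0.999, -0.043, -0.002]
wrist_force: [0.4, -1.1, 0.4]
finger_gap: 0.0854
grip_force: 0.0
```

send_rows([
  {"dx": 0,"dy": 0,"dz": -0.4,"roll": 0,"claw": 1},
  {"dx": 0,"dy": 0,"dz": -0.72,"roll": 0,"claw": 1},
  {"dx": 0,"dy": 0,"dz": -0.72,"roll": 0,"claw": 0.4},
  {"dx": 0,"dy": 0,"dz": -0.72,"roll": 0,"claw": 0},
  {"dx": 0,"dy": 0,"dz": -0.72,"roll": 0,"claw": -0.3},
], grip_force=40)

```text
clock: 2.95
tcp_pos: [0.4806, -0.2776, 0.0191]
orientation: [0.0, 0.999, -0.042, 0.001]
wrist_force: [-0.2, -0.6, 0.5]
finger_gap: 0.0322
grip_force: 0.0
```

send_rows([
  {"dx": 0,"dy": 0,"dz": 0,"roll": 0,"claw": -0.6},
  {"dx": 0,"dy": 0,"dz": 0,"roll": 0,"claw": -1},
  {"dx": 0,"dy": 0,"dz": 0,"roll": 0,"claw": -1},
  {"dx": 0,"dy": 0,"dz": 0,"roll": 0,"claw": -1},
  {"dx": 0,"dy": 0,"dz": 0,"roll": 0,"claw": -1},
], grip_force=40)

```text
clock: 3.58
tcp_pos: [0.4806, -0.2774, 0.019]
orientation: [0.0, 0.999, -0.042, 0.0]
wrist_force: [-0.1, 1.5, 5.7]
finger_gap: 0.0172
grip_force: 39.9
```

send_rows([
  {"dx": 0,"dy": 0,"dz": 0,"roll": 0,"claw": -1},
  {"dx": 0,"dy": 0,"dz": 0.4,"roll": 0,"claw": -1},
  {"dx": 0,"dy": 0,"dz": 1,"roll": 0,"claw": -1},
  {"dx": 0,"dy": 0,"dz": 2,"roll": 0,"claw": -1},
  {"dx": 0,"dy": 0,"dz": 3,"roll": 0,"claw": -1},
], grip_force=60)

```text
clock: 4.2
tcp_pos: [0.4801, -0.2773, 0.0947]
orientation: [0.0, 0.999, -0.043, 0.0]
wrist_force: [0.1, 0.0, -1.6]
finger_gap: 0.0172
grip_force: 58.5
```

send_rows([
  {"dx": 0,"dy": 0,"dz": 1.2,"roll": 0,"claw": -1},
  {"dx": 0,"dy": 0,"dz": 2.6,"roll": 0,"claw": -1},
  {"dx": 0,"dy": 0,"dz": 4.2,"roll": 0,"claw": -1},
  {"dx": 0,"dy": 0,"dz": 5.6,"roll": 0,"claw": -1},
  {"dx": 0,"dy": 0,"dz": 6.4,"roll": 0,"claw": -1},
])

```text
clock: 4.82
tcp_pos: [0.4805, -0.2776, 0.2565]
orientation: [0.001, 0.999, -0.043, 0.001]
wrist_force: [-0.1, 0.5, -1.1]
finger_gap: 0.0168
grip_force: 58.5
```

```bash

python3 - <<'E'
from h import *
st()
c=read_camera("wrist"); cv2.imwrite("pics/w3.png",c["image"])
t=read_camera("top"); 
print("rim",quad(t,(175,155,225,213),yel,.125))
E
```

```text
t 4.83 tcp [ 480.5 -277.6  256.5] toolY deg -94.88 z [ 0.003 -0.002 -1.   ] F [-0.1  0.5 -1.1] gap 16.8 gf 58.5 qd 0.363
rim (array([540.9,  67.3]), array([112.4,  92.4]), 4.65, [[481.0, 109.0], [489.0, 17.0], [601.0, 26.0], [593.0, 118.0]])
```

View pics/w3.png

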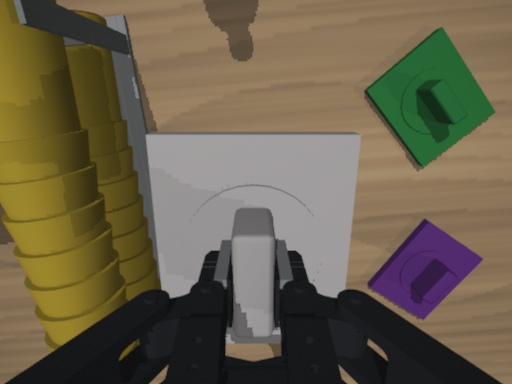

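Lid is held square and centred on the camera axis, with its front edge spanning columns 146–360. Next I carry it across at this height, its underside about 237 mm up, stopping short in x so the wrist camera can see the rim.

send_rows([
  {"dx": -0.2,"dy": 0.6,"dz": 0,"roll": 0.1,"claw": -1},
  {"dx": -0.4,"dy": 1.5,"dz": 0,"roll": 0.2,"claw": -1},
  {"dx": -0.6,"dy": 2.7,"dz": 0,"roll": 0.3,"claw": -1},
  {"dx": -0.9,"dy": 4,"dz": 0,"roll": 0.4,"claw": -1},
  {"dx": -1.2,"dy": 5.4,"dz": 0,"roll": 0.5,"claw": -1},
])

```text
clock: 5.55
tcp_pos: [0.4484, -0.1401, 0.2517]
orientation: [-0.001, 1.0, -0.007, -0.001]
wrist_force: [-0.2, 0.8, 0.0]
finger_gap: 0.0168
grip_force: 58.6
```

send_rows([
  {"dx": -0.3,"dy": 1.4,"dz": 0,"roll": 0.15,"claw": -1},
  {"dx": -0.6,"dy": 2.8,"dz": 0,"roll": 0.3,"claw": -1},
  {"dx": -0.9,"dy": 4.2,"dz": 0,"roll": 0.45,"claw": -1},
  {"dx": -1.2,"dy": 5.6,"dz": 0,"roll": 0.6,"claw": -1},
  {"dx": -1.4,"dy": 6.8,"dz": 0,"roll": 0.68,"claw": -1},
])

```text
clock: 6.18
tcp_pos: [0.4128, 0.0296, 0.2519]
orientation: [-0.0, 0.999, 0.041, -0.001]
wrist_force: [1.0, -0.0, -0.6]
finger_gap: 0.0173
grip_force: 58.6
```

send_rows([
  {"dx": 0,"dy": 0.8,"dz": 0,"roll": 0,"claw": -1},
  {"dx": 0,"dy": 1.3,"dz": 0,"roll": 0,"claw": -1},
  {"dx": 0,"dy": 1.6,"dz": 0,"roll": 0,"claw": -1},
  {"dx": 0,"dy": 1.6,"dz": 0,"roll": 0,"claw": -1},
  {"dx": 0,"dy": 1.6,"dz": 0,"roll": 0,"claw": -1},
])

```text
clock: 6.8
tcp_pos: [0.4151, 0.0673, 0.2532]
orientation: [0.0, 0.999, 0.039, -0.0]
wrist_force: [-0.2, 0.4, -0.7]
finger_gap: 0.0172
grip_force: 58.6
```

```bash

python3 - <<'E'
from h import *
st()
c=read_camera("wrist"); cv2.imwrite("pics/w4.png",c["image"])
t=read_camera("top"); s=read_camera("scene")
cv2.imwrite("pics/t4.png",t["image"]);cv2.imwrite("pics/s4.png",s["image"])
for z in (.125,): print([proj(c,(x,y,z)) for x,y in ((481,109),(489,17),(601,26),(593,118)) for x,y in ((x/1e3,y/1e3),)])
E
```

```text
t 6.8 tcp [415.1  67.3 253.2] toolY deg -85.47 z [-0. -0. -1.] F [-0.2  0.4 -0.7] gap 17.2 gf 58.6 qd 0.0042
[(np.float64(207.6104146025341), np.float64(103.19759072628379)), (np.float64(320.7198029697189), np.float64(102.33845063232546)), (np.float64(330.9691556722716), np.float64(-62.63979009259222)), (np.float64(200.5708736280304), np.float64(-61.55803774695343))]
```

View pics/w4.png

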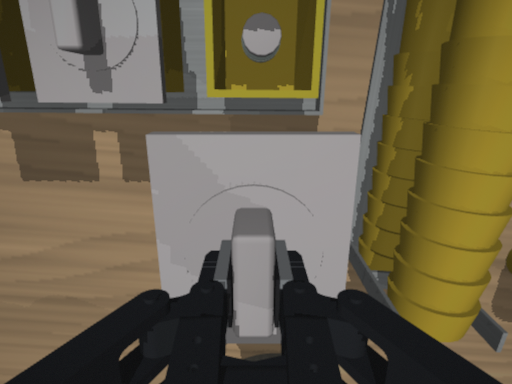

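Wrist view: the open tub's near rim edge is at row ~97, columns 206–322, with the vial inside at (262,35). The held lid's front edge is at row 132, columns 147–360. Now I measure both in this one camera.

```bash

python3 - <<'E'
from h import *
c=read_camera("wrist"); im=c["image"]; h=cv2.cvtColor(im,cv2.COLOR_BGR2HSV)
y=yel(im)
sat=h[...,1]; val=h[...,2]
print("row edges of rim bottom"); 
R=[]
for u in range(215,318,12):
    col=np.where(y[60:110,u])[0]; R.append((u,60+col.max()))
print(R)
L=[];
for v in (20,40,60,80,90): 
    q=np.where(y[v,195:335])[0]; L.append((v,195+q.min(),195+q.max()))
print(L)
print("bright yellow profile col 260",im[84:104,260].tolist())
# lid front edge: saturation drop rows
for u in (165,200,250,300,345): print(u,[int(a) for a in sat[126:142,u]],[int(a) for a in val[126:142,u]])
for v in (140,160,190): print(v,[int(a) for a in sat[v,142:166]],[int(a) for a in sat[v,344:368]])
E
```

```text
row edges of rim bottom
[(215, np.int64(96)), (227, np.int64(96)), (239, np.int64(96)), (251, np.int64(96)), (263, np.int64(97)), (275, np.int64(97)), (287, np.int64(97)), (299, np.int64(97)), (311, np.int64(97))]
[(20, np.int64(205), np.int64(322)), (40, np.int64(206), np.int64(321)), (60, np.int64(206), np.int64(320)), (80, np.int64(207), np.int64(318)), (90, np.int64(208), np.int64(318))]
bright yellow profile col 260 [[29, 87, 101], [29, 87, 102], [30, 87, 102], [30, 88, 102], [30, 88, 103], [33, 97, 110], [42, 130, 142], [48, 147, 158], [47, 147, 158], [48, 147, 158], [48, 147, 158], [47, 147, 158], [47, 147, 158], [54, 129, 137], [70, 95, 96], [78, 77, 76], [78, 78, 76], [79, 79, 77], [80, 80, 78], [80, 80, 78]]
165 [89, 89, 88, 89, 90, 49, 13, 3, 6, 5, 7, 5, 5, 5, 7, 7] [100, 100, 99, 100, 99, 99, 101, 101, 124, 145, 151, 150, 150, 150, 151, 151]
200 [91, 90, 89, 89, 92, 50, 17, 3, 6, 3, 5, 5, 5, 3, 5, 5] [98, 99, 100, 100, 100, 103, 104, 101, 129, 153, 159, 159, 159, 159, 159, 160]
250 [90, 91, 90, 90, 87, 46, 13, 5, 4, 7, 6, 5, 6, 5, 5, 5] [91, 90, 88, 88, 88, 95, 101, 102, 128, 154, 159, 159, 160, 159, 159, 159]
300 [87, 88, 89, 90, 87, 44, 13, 5, 4, 5, 5, 5, 5, 3, 5, 3] [88, 87, 86, 85, 85, 92, 100, 101, 128, 153, 159, 159, 158, 158, 159, 158]
345 [92, 92, 92, 91, 92, 60, 17, 5, 6, 5, 6, 5, 5, 5, 5, 5] [141, 139, 136, 132, 130, 119, 105, 101, 128, 152, 158, 158, 158, 158, 158, 158]
140 [90, 93, 91, 72, 17, 5, 5, 5, 5, 5, 5, 5, 5, 3, 5, 5, 5, 5, 3, 7, 5, 5, 5, 7] [5, 5, 5, 5, 6, 6, 6, 6, 6, 6, 6, 6, 6, 8, 6, 6, 4, 7, 6, 8, 6, 6, 8, 6]
160 [89, 89, 89, 92, 89, 70, 17, 5, 7, 5, 7, 7, 7, 7, 7, 7, 5, 7, 5, 5, 7, 5, 5, 7] [6, 5, 6, 6, 8, 8, 8, 6, 8, 6, 5, 6, 6, 6, 2, 6, 6, 6, 6, 6, 6, 5, 6, 7]
190 [92, 92, 90, 91, 90, 92, 92, 92, 86, 24, 6, 6, 5, 7, 5, 7, 7, 5, 5, 5, 5, 7, 7, 7] [6, 6, 6, 6, 5, 5, 5, 6, 6, 5, 5, 0, 8, 6, 8, 6, 8, 7, 7, 7, 10, 7, 7, 7]
```

```bash

python3 - <<'E'
from h import *
c=read_camera("wrist"); P=lambda u,v,z:np.round(onz(c,u,v,z)[:2]*1000,1)
print("cam",np.round(ray(c,0,0)[0],3)); st()
print("rim near L,R",P(206.8,97,.125),P(318.5,98,.125))
for v,a,b in ((20,204.5,322.5),(60,205.5,320.5),(90,207.5,318.5)): print("rim sides",P(a,v,.125),P(b,v,.125))
zt=.2532-.0185+.012
print("lid top front",P(165,134,zt),P(345,134,zt),"bottom",P(200,131,zt-.012),P(300,131,zt-.012))
print("lid left",P(145.6+.0,140,zt),P(147.5,160,zt),P(150.5,190,zt))
g=c["image"][...,1]
for v in (140,160,190): print(v,[int(x) for x in g[v,346:366]],[int(x) for x in c["image"][v,346:366,2]])
# top: lid held
t=read_camera("top"); print("top lid",quad(t,(170,195,235,270),white,zt))
E
```

```text
cam [0.494 0.073 0.397]
t 7.05 tcp [415.2  67.3 253.3] toolY deg -85.48 z [ 0. -0. -1.] F [-0.5 -0.2 -0.3] gap 16.9 gf 58.6 qd 0.0033
rim near L,R [485.9 109.8] [492.3  19.3]
rim sides [541.7 113.5] [548.8  24.3]
rim sides [513.7 111.8] [520.8  21.7]
rim sides [491.4 109.5] [498.5  20.1]
lid top front [471.5 112.1] [478.1  28.8] bottom [472.6  97.8] [476.6  48. ]
lid left [468.  121.2] [458.6 120.5] [443.7 119.4]
140 [155, 154, 154, 154, 154, 154, 154, 155, 154, 154, 154, 154, 154, 154, 125, 113, 122, 122, 124, 125] [158, 158, 158, 158, 158, 158, 159, 158, 158, 158, 158, 158, 158, 158, 127, 110, 119, 119, 121, 122]
160 [154, 154, 155, 154, 154, 154, 154, 155, 154, 154, 154, 154, 139, 122, 122, 123, 124, 123, 121, 110] [158, 158, 159, 158, 158, 158, 158, 159, 158, 158, 158, 158, 140, 120, 119, 119, 121, 120, 118, 108]
190 [154, 154, 154, 155, 155, 154, 155, 154, 154, 137, 121, 122, 121, 121, 100, 77, 76, 75, 75, 76] [158, 158, 158, 158, 158, 158, 159, 158, 158, 137, 118, 119, 118, 117, 97, 75, 74, 73, 74, 74]
top lid (array([417.4,  49.2]), array([179.7, 140.3]), 2.7, [[324.0, 115.0], [331.0, -25.0], [510.0, -17.0], [504.0, 124.0]])
```

View pics/t4.png

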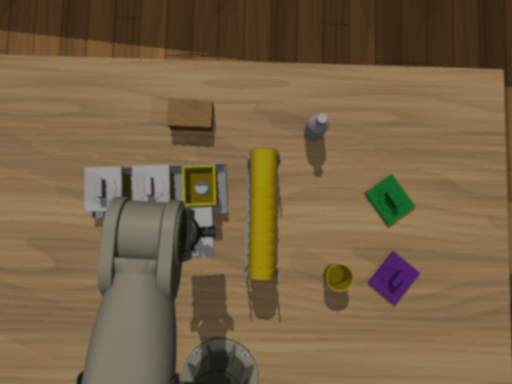

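The top view shows the arm hiding part of the held lid at (200,232), so I rely on the wrist camera for the lid-to-rim offset.

```bash

python3 - <<'E'
from h import *
c=read_camera("wrist"); P=lambda u,v,z:onz(c,u,v,z)[:2]*1000
a=np.radians(4.5); ex=np.array([np.cos(a),np.sin(a)]); ey=np.array([-ex[1],ex[0]])
def uv(p): return np.round([p@ex,p@ey],1)
for zt in (.2463,.243):
    print("lid",zt,"front",[uv(P(u,134,zt))[0] for u in (165,250,345)],"mids",[ (uv(P(l,v,zt))[1],uv(P(r,v,zt))[1],round((uv(P(l,v,zt))[1]+uv(P(r,v,zt))[1])/2,2)) for v,l,r in ((140,145.4,359.9),(160,147.3,358),(190,150.6,355))])
print("rim front",[uv(P(u,v,.125))[0] for u,v in ((215,96.9),(263,97.4),(311,97.9))],"mids",[round((uv(P(l,v,.125))[1]+uv(P(r,v,.125))[1])/2,2) for v,l,r in ((20,204.5,322.5),(60,205.5,320.5),(90,207.5,318.5))])
print("tcp",uv(get_state()["tcp_pos"][:2]*1000))
# scene rim corners, two-view check
s=read_camera("scene"); cv2.imwrite("pics/s5.png",cv2.resize(s["image"][160:240,255:415],None,fx=5,fy=5,interpolation=cv2.INTER_CUBIC))
print([np.round(proj(s,(x,y,.125)),1) for x,y in ((.481,.109),(.489,.017),(.601,.026),(.593,.118))])
E
```

```text
lid 0.2463 front [np.float64(478.8), np.float64(478.8), np.float64(478.9)] mids [(np.float64(84.5), np.float64(-16.0), np.float64(34.25)), (np.float64(84.5), np.float64(-16.0), np.float64(34.25)), (np.float64(84.4), np.float64(-16.1), np.float64(34.15))]
lid 0.243 front [np.float64(478.4), np.float64(478.4), np.float64(478.4)] mids [(np.float64(85.6), np.float64(-17.1), np.float64(34.25)), (np.float64(85.6), np.float64(-17.2), np.float64(34.2)), (np.float64(85.5), np.float64(-17.2), np.float64(34.15))]
rim front [np.float64(493.1), np.float64(492.7), np.float64(492.4)] mids [np.float64(26.05), np.float64(26.15), np.float64(25.9)]
tcp [419.2  34.7]
[array([304.2, 173.9]), array([275.6, 177.7]), array([284.7, 202. ]), array([315.5, 197.6])]
```

View pics/s5.png

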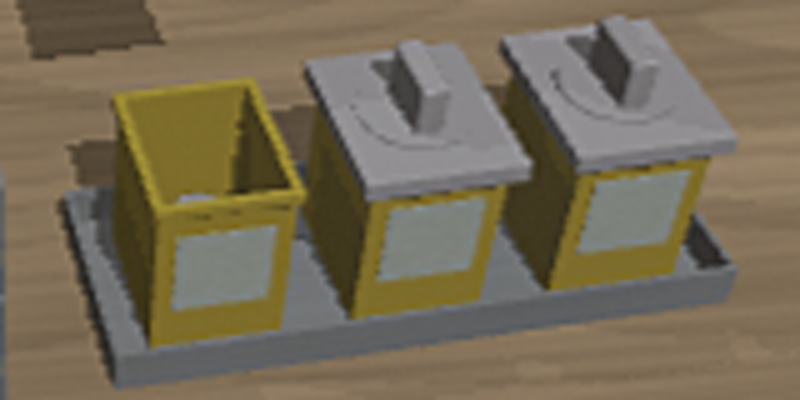

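The scene crop shows the rim corners at about (278,179), (305,176), (316,199) and (286,202). They agree with the wrist-camera rim at about (544,69) mm. Now moving over the tub.

send_rows([
  {"dx": 0.6,"dy": 0.01,"dz": 0,"roll": 0,"claw": -1},
  {"dx": 1.6,"dy": 0.03,"dz": 0,"roll": 0,"claw": -1},
  {"dx": 2.8,"dy": 0.05,"dz": 0,"roll": 0,"claw": -1},
  {"dx": 4,"dy": 0.07,"dz": 0,"roll": 0,"claw": -1},
  {"dx": 5.16,"dy": 0.08,"dz": 0,"roll": 0,"claw": -1},
])

```text
clock: 7.82
tcp_pos: [0.5462, 0.0697, 0.2529]
orientation: [0.0, 0.999, 0.04, 0.0]
wrist_force: [0.1, 0.1, 0.0]
finger_gap: 0.017
grip_force: 58.6
```

send_rows([
  {"dx": 0,"dy": 0,"dz": 0,"roll": 0,"claw": -1},
  {"dx": 0,"dy": 0,"dz": -0.6,"roll": 0,"claw": -1},
  {"dx": 0,"dy": 0,"dz": -1.4,"roll": 0,"claw": -1},
  {"dx": 0,"dy": 0,"dz": -2.2,"roll": 0,"claw": -1},
  {"dx": 0,"dy": 0,"dz": -2.8,"roll": 0,"claw": -1},
])

```text
clock: 8.45
tcp_pos: [0.5428, 0.0698, 0.1817]
orientation: [0.0, 0.999, 0.04, -0.001]
wrist_force: [0.4, -0.1, -1.4]
finger_gap: 0.0171
grip_force: 58.6
```

send_rows([
  {"dx": 0,"dy": 0,"dz": -0.2,"roll": 0,"claw": -1},
  {"dx": 0,"dy": 0,"dz": -0.4,"roll": 0,"claw": -1},
  {"dx": 0,"dy": 0,"dz": -0.4,"roll": 0,"claw": -1},
  {"dx": 0,"dy": 0,"dz": -0.4,"roll": 0,"claw": -1},
  {"dx": 0,"dy": 0,"dz": -0.4,"roll": 0,"claw": -1},
])

```text
clock: 9.07
tcp_pos: [0.5445, 0.0697, 0.1738]
orientation: [0.0, 0.999, 0.04, 0.0]
wrist_force: [0.8, 0.0, -0.9]
finger_gap: 0.0172
grip_force: 58.6
```

```bash

python3 - <<'E'
from h import *
st()
s=read_camera("scene"); cv2.imwrite("pics/s6.png",cv2.resize(s["image"][130:240,255:415],None,fx=5,fy=5,interpolation=cv2.INTER_CUBIC))
p=get_state()["tcp_pos"]; a=np.radians(4.5)
for z in (p[2]-.019,p[2]-.007): print([np.round((np.array(proj(s,(p[0]+x*np.cos(a)-y*np.sin(a),p[1]+x*np.sin(a)+y*np.cos(a),z)))-[255,130])*5) for x,y in ((.06,-.05),(.06,.05),(-.06,.05),(-.06,-.05))])
E
```

```text
t 9.07 tcp [544.5  69.7 173.8] toolY deg -85.43 z [ 0.001 -0.    -1.   ] F [ 0.8  0.  -0.9] gap 17.2 gf 58.6 qd 0.0023
[array([150., 330.]), array([322., 307.]), array([259., 181.]), array([101., 201.])]
[array([151., 314.]), array([324., 291.]), array([261., 165.]), array([102., 185.])]
```

View pics/s6.png

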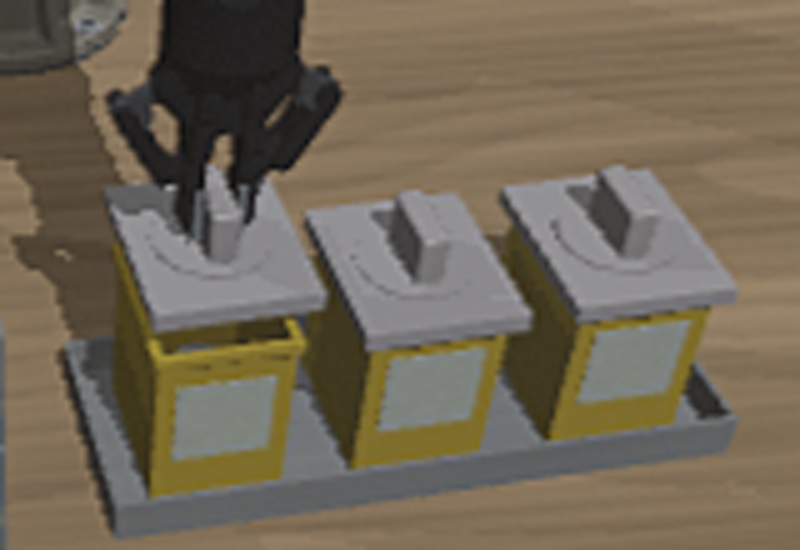

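Scene crop: lid level above the open tub, its lower front corners at about (157,330) and (325,307). The rim's front edge runs from about (152,355) to (303,345). I check the lateral centring numerically.

```bash

python3 - <<'E'
from h import *
s=read_camera("scene"); k=8; x0,y0=255,130
im=cv2.resize(s["image"][130:240,255:415],None,fx=k,fy=k,interpolation=cv2.INTER_CUBIC)
h=cv2.cvtColor(im,cv2.COLOR_BGR2HSV)
y=cv2.inRange(h,(20,150,50),(40,255,255)); y[:, 62*k:]=0
f=lambda p:(x0+(p+.5)/k-.5)
for v in np.arange(194,206,1.0):
    r=np.where(y[int((v-130+.5)*k)])[0]; print(v, round(f(r.min()),1),round(f(r.max()),1),end=" | ")
# lid bottom corners
w=cv2.inRange(h,(0,0,80),(180,45,255)); w[:,67*k:]=0
print()
for v in np.arange(188,197,1.0):
    r=np.where(w[int((v-130+.5)*k)])[0]; print(v, round(f(r.min()),1),round(f(r.max()),1),end=" | ") if len(r) else None
print()
p=get_state()["tcp_pos"]; a=np.radians(4.5)
def P(cx,cy,x,y,z): return np.round(proj(s,(cx+x*np.cos(a)-y*np.sin(a),cy+x*np.sin(a)+y*np.cos(a),z)),1)
print("lid bottom pred",P(p[0],p[1],.06,-.05,p[2]-.019),P(p[0],p[1],.06,.05,p[2]-.019))
print("rim pred",P(p[0],p[1],.055,-.045,.125),P(p[0],p[1],.055,.045,.125))
E
python3 - <<'E'
import cv2
i=cv2.imread("pics/s6.png")[230:400,80:350]
cv2.imwrite("pics/s6c.png",cv2.resize(i,None,fx=2.8,fy=2.8))
E
```

```text
194.0 278.3 313.4 | 195.0 278.7 313.9 | 196.0 278.6 314.4 | 197.0 278.9 315.4 | 198.0 278.3 316.3 | 199.0 279.4 316.3 | 200.0 278.3 315.9 | 201.0 278.3 316.4 | 202.0 278.1 316.4 | 203.0 278.1 313.2 | 204.0 277.9 313.2 | 205.0 278.1 313.1 | 
188.0 282.7 320.1 | 189.0 283.3 320.1 | 190.0 283.7 319.8 | 191.0 284.3 319.7 | 192.0 284.6 316.1 | 193.0 284.8 307.8 | 194.0 254.6 298.8 | 195.0 254.6 290.9 | 196.0 254.6 255.4 | 
lid bottom pred [285.1 196.1] [319.3 191.4]
rim pred [285.8 202.3] [316.  198.2]
```

Lid and rim both match the prediction for a centred lid, with equal +0.4 px residuals. Final lowering to 15 mm above the rim.

send_rows([
  {"dx": 0,"dy": 0,"dz": -0.2,"roll": 0,"claw": -1},
  {"dx": 0,"dy": 0,"dz": -0.4,"roll": 0,"claw": -1},
  {"dx": 0,"dy": 0,"dz": -0.57,"roll": 0,"claw": -1},
  {"dx": 0,"dy": 0,"dz": -0.57,"roll": 0,"claw": -1},
  {"dx": 0,"dy": 0,"dz": -0.57,"roll": 0,"claw": -1},
])

```text
clock: 9.8
tcp_pos: [0.5442, 0.0697, 0.1591]
orientation: [0.0, 0.999, 0.04, -0.0]
wrist_force: [-0.2, 0.6, -1.0]
finger_gap: 0.0172
grip_force: 58.6
```

send_rows([
  {"dx": 0,"dy": 0,"dz": 0,"roll": 0,"claw": -1},
  {"dx": 0,"dy": 0,"dz": 0,"roll": 0,"claw": -1},
  {"dx": 0,"dy": 0,"dz": 0,"roll": 0,"claw": -1},
  {"dx": 0,"dy": 0,"dz": 0,"roll": 0,"claw": -1},
  {"dx": 0,"dy": 0,"dz": 0,"roll": 0,"claw": -1},
])

```text
clock: 10.42
tcp_pos: [0.5441, 0.0697, 0.1591]
orientation: [0.0, 0.999, 0.04, 0.0]
wrist_force: [-0.1, -0.3, -1.2]
finger_gap: 0.0171
grip_force: 58.6
```

```bash

python3 - <<'E'
from h import *
st()
s=read_camera("scene"); cv2.imwrite("pics/s7.png",cv2.resize(s["image"][150:230,265:345],None,fx=7,fy=7,interpolation=cv2.INTER_CUBIC))
st()
E
```

```text
t 10.43 tcp [544.1  69.7 159.1] toolY deg -85.44 z [ 0. -0. -1.] F [-0.1 -0.3 -1.2] gap 17.1 gf 58.6 qd 0.001
t 10.47 tcp [544.1  69.7 159.1] toolY deg -85.44 z [ 0. -0. -1.] F [ 0.4  0.4 -0.7] gap 17.0 gf 58.6 qd 0.0022
```

View pics/s7.png

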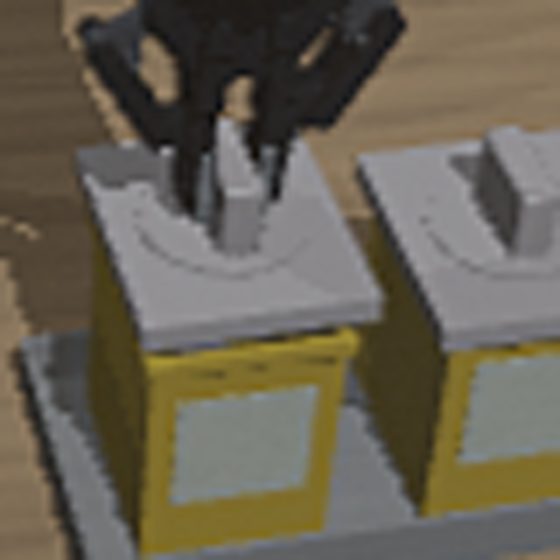

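The final crop shows the lid level and clear of the rim. Its right corner overhangs by 3.1 px against 3.3 predicted for a centred lid. Wrist force is only the lid's weight and the arm is still.

```bash
python3 -c "
from workcell import hand_in; print(hand_in())"
```

```text
the job is handed in; nothing more can be done
None
```

I handed the job in at about 10.5 s, with the spare lid held still and level about 15 mm above the open right-hand tub; by the cameras it is centred to within a millimetre or two and squared to within about half a degree, and no contact showed in the force readings on the way.

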